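# Locate a plate on its dowel and weigh it down

### The job

The aluminium plate lies crooked in the measuring fixture, riding up on the locating dowel: slide it, without lifting it off the fixture, against the side fence and nudge it along until its hole drops over the dowel and it lies flat and square with the fence. Then find out which of the two look-alike closed tins in the sloping rack is the loaded, heavier one and set it down gently, upright, on the blue ring marked on the plate, to hold it down. Leave the empty tin standing in the rack, and leave the bush, the milled block and the yellow tape alone.

Things in the scene. Friction and masses are not known exactly. Their poses are not given: they have to be found in the camera images.
- fixture: Fixed dark steel base, 200 (x) x 160 (y) x 15 mm; origin: centre of its underside, on the work surface. A bright steel fence along x, 190 mm long, 14 mm thick, rises 14 mm above the base's top at the +y side; its inner face (looking to -y) is at fixture y = +50.5 mm. A red line across the fence top marks the dowel's x.
- pin (a point): Foot of the fixed brass locating dowel, on the base's top, at fixture (35, 0, 15) mm; same axes as the fixture. The dowel is 10 mm in diameter, stands 7 mm above the base's top, and has a chamfer up to a flat 6 mm across. At the start it is hidden under the plate.
- plate: Loose aluminium plate 110 (x) x 100 (y) x 12 mm, 0.36 kg, too wide to grasp; origin: centre of its underside. 13 mm hole. Start: -x edge on the fixture's base, +x part on the dowel's top (tilt 4 degrees), 10-18 mm short of the fence, hole 12-22 mm short of the dowel (fixture -x side), turned up to 6 degrees. Home: hole round the dowel, flat on the base, +y edge along the fence (0.5 mm to spare).
- plate_hole (a point): Centre of the hole at the plate's underside, plate (25, 0, 0) mm; same axes as the plate.
- plate_ring (a point): Centre of the blue ring (56 mm in diameter) marked on the plate's top, plate (-20, 0, 12) mm; same axes as the plate.
- rack: Fixed blue sheet-metal rack with two places side by side along its y, 190 mm wide, 85 mm deep, origin at the centre of its underside. Its deck slopes 30 degrees: lower on the -x side (towards the robot), where a lip 14 mm high stops the tins from sliding. Each place has two low side stops, 9 mm high.
- pocket_left (a point): Where the mid-point of a tin standing in the left (+y) place lies, rack y = +58 mm; axes of the rack.
- pocket_right (a point): Where the mid-point of a tin standing in the right (-y) place lies, rack y = -58 mm; axes of the rack.
- tin_a_mid (a point): Mid-point (half-way up, on the axis) of one of two look-alike closed round tins, 50 mm in diameter, 64 mm high, aluminium with green band and grey lid; z: along its axis to the lid. In the rack it leans 30 degrees, lid towards rack -x. One tin weighs about 0.5 kg (loaded), the other about 0.12 kg (empty); either may be in either place.
- tin_b_mid (a point): Mid-point of the other tin, in all else the same as tin_a_mid.
- bush_mid (a point): Centre of a loose brass-coloured bush, 26 mm in diameter, 25 mm high: bystander.
- milled_block_mid (a point): Centre of a loose milled metal block, 50 x 16 x 40 mm high: bystander.
- tape_mid (a point): Centre of a loose roll of yellow tape, 52 mm in diameter, 18 mm high: bystander.

How it is judged (in metres and radians):
On the way, in this order (a step that is already met when the one before it is completed fails the run):
1. the plate's hole has dropped over the dowel and the plate lies flat, square with the fence (horizontal distance between plate_hole and pin below 0.003 m and z of plate in the frame of pin below 0.002 m and angle between plate's own z axis and vertical below 0.025 rad and angle between the x axis of plate and the x axis of fixture, either way round below 0.06 rad), for 0.2 s.
2. the loaded tin stands on the plate (((contact force between tin_a and plate above 2.8 N and horizontal distance between tin_a_mid and plate_ring below 0.014 m and angle between tin_a_mid's own z axis and vertical below 0.07 rad) or (contact force between tin_b and plate above 2.8 N and horizontal distance between tin_b_mid and plate_ring below 0.014 m and angle between tin_b_mid's own z axis and vertical below 0.07 rad))), for 0.2 s.
At the end, for the whole second after the job is handed in: Plate home: hole within 3 mm of the dowel axis, within 2 mm of the base, flat within 1.4 and square within 3.4 degrees. Loaded tin (over 2.8 N on the plate) upright within 4 degrees, within 14 mm of the ring centre, at rest; other tin in a rack place within 10 mm, leaning 24 to 36 degrees (all of step 1 and ((contact force between tin_a and plate above 2.8 N and horizontal distance between tin_a_mid and plate_ring below 0.014 m and angle between tin_a_mid's own z axis and vertical below 0.07 rad and linear speed of tin_a below 0.02 m/s and angle between tin_b_mid's own z axis and vertical between 0.42 and 0.63 rad and (distance between tin_b_mid and pocket_left below 0.01 m or distance between tin_b_mid and pocket_right below 0.01 m)) or (contact force between tin_b and plate above 2.8 N and horizontal distance between tin_b_mid and plate_ring below 0.014 m and angle between tin_b_mid's own z axis and vertical below 0.07 rad and linear speed of tin_b below 0.02 m/s and angle between tin_a_mid's own z axis and vertical between 0.42 and 0.63 rad and (distance between tin_a_mid and pocket_left below 0.01 m or distance between tin_a_mid and pocket_right below 0.01 m)))); the robot touches nothing.
It fails at once if the plate is lifted off the fixture (underside centre more than 35 mm above the base's top) (z of plate in the frame of pin above 0.035 m).
It fails at once if a tin is banged down on the plate (over 80 N) (contact force between any of tin_a, tin_b and plate above 80 N).
It fails at once if the bush, the milled block or the tape is moved by more than 25 mm (distance of any of bush_mid, milled_block_mid, tape_mid from where it was at the start of the episode above 0.025 m).
It also fails if it takes over 72 s, if anything falls off the work surface, if the arm or the gripper's body presses on something with over 40 N, if the wrist force passes 120 N, or if a joint passes its speed limit or range.

### The arm

A 6-joint arm with a two-finger parallel gripper is mounted at the origin on a cart in front of the work surface, level with it; the furniture and walls round the work are solid. World frame = base frame: x ahead of the robot, y to its left, z up, the work surface at z = 0. Lengths are in m, angles in degrees, forces in N, time in s.
With the tool pointing down it reaches from about 0.3 to 0.775 m from the base axis. Payload 14.6 kg.
Tool frame: the origin (TCP) lies midway between the tips of the shut fingers; the grasp point (between the pads) lies 19 mm behind it (grip_depth is the z of the grasp point in the tool frame, in m); z points along the fingers, y is the line along which they close (so a half turn about z gives the same grasp; the last joint's range is limited). The gripper opens to 85 mm and grips with 20 to 120 N. Pads are 22 mm wide; open, the fingers measure 114 mm over their backs; the gripper's body (76 mm by 85 mm) begins 54 mm behind the grasp point. The pads swing forward as they close: fully open they stand 13 mm farther back than shut.
Start: joints at [-80.936, 17.183, 87.147, -0, 75.671, -3.816], TCP at [0.123, -0.536, 0.231] pointing down, gripper open.
Joint ranges: [-173.82, 173.82], [-45.26, 126.66], [13.44, 144.39], [-59.66, 239.66], [0, 175.72], [-146.38, 146.38]. Speed limits (degrees/s): [127.2, 127.2, 147.25, 180, 180, 180].

### API

Orientations are given as [roll, pitch, yaw] about the fixed x, y, z axes, in that order (R = Rz(yaw) Ry(pitch) Rx(roll)).
In Python, from rig import move_pose, movel, move_j, set_gripper, dwell, inverse_kinematics, sense, get_image, IKError, close_job, grip_depth gives the robot as it stands. Calls block until the motion is done:
- move_pose(position, orientation): joint-space move of the TCP to a pose.
- movel(position, rotation=None, max_speed=0.15): straight line of the TCP; rotation=None keeps the orientation; max_speed is the mean speed in m/s.
- move_j(angles): joint-space move.
- set_gripper(opening): finger opening in m; the grip force is fixed at half the most; returns when the fingers have stopped.
- dwell(seconds).
- inverse_kinematics(position, orientation): joint angles nearest the present ones, or None.
- sense(): the state.
- get_image(name): name is "scene" or "side" or "wrist"; returns a dict with "image" (420x560x3 uint8, blue, green, red), "range_z" (420x560 float32, m along the optical axis (not along the pixel's ray), 0 where there is no reading), "vertical_fov" (degrees; the focal length in pixels is half the picture's height over the tangent of half this angle, whatever the lens; pixels are square), "cx", "cy" (the principal point, pixels), "pose" (4x4, takes a point from camera to world coordinates). Camera axes: x right, y up, looking along -z (the intrinsics and any distortion apply to the point x, -y, -z); pixel columns grow to the right and rows downward; lengths in m; the calibration is good to about 2 mm. A picture is of the moment at which its call begins.
A pose or a line that the arm cannot do raises IKError and nothing moves.
- close_job(): hands the job in; it is judged then, once.
The state is a dict: "t": time; "qpos": joint angles; "dq": joint speeds; "tau": joint torques, N m; "ee_pos": TCP position; "tool_rot": TCP orientation; "wrist_force": force on the tool from outside, world axes, zero at the start; "wrist_torque": the same for the moment, N m; "opening": finger opening in m; "finger_force": force on a finger pad.
Only numpy, scipy, OpenCV 4.12 (cv2) and the standard library are available. Lean on these libraries where they do the work, as an engineer would, in place of code of your own. Each camera call takes 0.05 s, during which the arm holds its last target. There are 200 camera calls.

## Working session

There is one attempt and no reset: what is moved stays moved. The work goes in short steps, each a Python script; the robot and the scene stay as the last script left them, time stands still between calls to the robot, and variables do not carry over. Pictures are saved under pics/ and viewed, at most 10 in all, crops included, and the job is handed in when it is done.

```bash
ls; mkdir -p pics; python3 - <<'E'
from rig import *
import cv2,numpy as np
print(sense(), grip_depth)
for n in("scene","side","wrist"):
    d=get_image(n); cv2.imwrite(f"pics/{n}0.png",d["image"]); np.savez(f"{n}0.npz",**{k:v for k,v in d.items()})
    print(n,d.keys(),d["vertical_fov"],d["cx"],d["cy"],d["pose"].round(3).tolist())
E
```

```text
pics
{'t': 0.0, 'qpos': array([-8.09367034e+01,  1.72185856e+01,  8.71821422e+01, -1.14967946e-03,
        7.56700056e+01, -3.81571813e+00]), 'dq': array([-0.08775819,  0.09861407, -0.02162143, -0.07678379, -0.02565003,
        0.07991979]), 'tau': array([-1.20797435e-03, -5.43499339e+01, -3.61796379e+01, -1.74344636e-04,
        3.97316748e-03,  1.56857772e-05]), 'ee_pos': array([ 0.12254679, -0.53592301,  0.2306794 ]), 'tool_rot': array([-1.79929349e+02, -3.59605309e-03,  1.28792978e+01]), 'wrist_force': array([ 0.48947936,  1.17257106, -0.4133313 ]), 'wrist_torque': array([-0.023415  ,  0.0059278 ,  0.01594873]), 'finger_force': 0.0, 'opening': 0.08530535603530898} -0.0187
scene dict_keys(['image', 'range_z', 'vertical_fov', 'cx', 'cy', 'pose']) 47.40057948015209 291.231265894892 207.22411544770776 [[-0.839, 0.334, -0.43, 0.088], [-0.544, -0.54, 0.642, 0.646], [-0.018, 0.772, 0.635, 0.731], [0.0, 0.0, 0.0, 1.0]]
side dict_keys(['image', 'range_z', 'vertical_fov', 'cx', 'cy', 'pose']) 43.692613030465125 279.5830794857366 210.44923137986416 [[-0.721, 0.556, -0.415, 0.088], [-0.693, -0.575, 0.435, 0.457], [0.003, 0.601, 0.8, 0.925], [0.0, 0.0, 0.0, 1.0]]
wrist dict_keys(['image', 'range_z', 'vertical_fov', 'cx', 'cy', 'pose']) 68.5372760513277 281.2300612541892 209.05397250240196 [[0.223, 0.932, 0.287, 0.196], [-0.975, 0.214, 0.066, -0.52], [-0.0, -0.294, 0.956, 0.373], [0.0, 0.0, 0.0, 1.0]]
```

View pics/scene0.png

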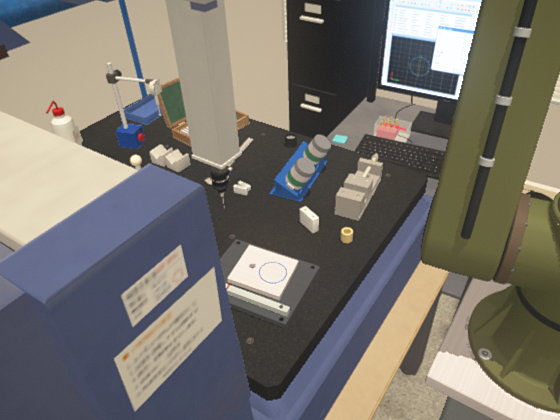

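View pics/side0.png

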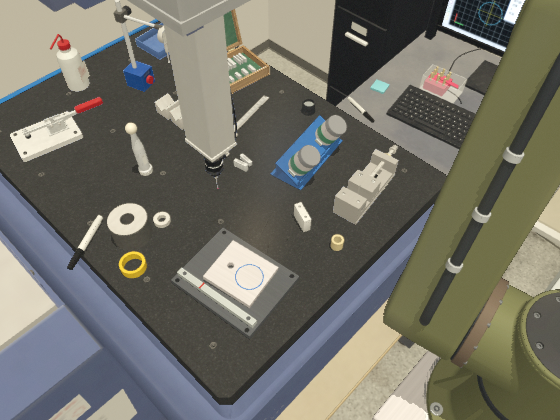

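The pictures show the fixture at around (235,280) in the side view with the hole near (231,265), ring (249,277), red mark (202,285). The rack tins are near (303,158) and (330,130), and a machine column with a probe hangs at about (214,170). I'll deproject these next.

```bash
cat > h.py <<'E'
from rig import *
import cv2,numpy as np
from scipy.spatial.transform import Rotation as R
def f_of(d): return 210/np.tan(np.radians(float(d["vertical_fov"])/2))
def cloud(d):
    z=d["range_z"]; v,u=np.indices(z.shape); f=f_of(d)
    P=np.stack([(u-d["cx"])/f*z,-(v-d["cy"])/f*z,-z],-1)
    W=P@d["pose"][:3,:3].T+d["pose"][:3,3]; W[z<=0]=np.nan
    return W
def at(W,u,v,r=1): return np.nanmedian(W[v-r:v+r+1,u-r:u+r+1].reshape(-1,3),0)
def ray(d,u,v,zw):
    f=f_of(d); r=d["pose"][:3,:3]@np.array([(u-d["cx"])/f,-(v-d["cy"])/f,-1]); o=d["pose"][:3,3]
    return o+r*(zw-o[2])/r[2]
def proj(d,p):
    f=f_of(d); q=(np.asarray(p)-d["pose"][:3,3])@d["pose"][:3,:3]
    return np.array([d["cx"]+f*q[0]/-q[2], d["cy"]-f*q[1]/-q[2]])
E
python3 - <<'E'
from h import *
for n,pts in dict(side=dict(fixA=(222,231),fixB=(296,274),fixC=(247,331),fixD=(176,279),pA=(231,242),pB=(277,268),pC=(253,304),pD=(206,274),hole=(231,265),ring=(249,277),red=(202,285),bush=(337,238),block=(300,207),tape=(122,265),lid1=(297,165),lid2=(327,134),table=(330,290),column=(214,120),colbot=(214,152),tip=(217,186),fixt=(190,275),rackfront=(285,180),vise=(360,195)),
 scene=dict(hole=(252,265),ring=(272,272),bush=(347,232),lid1=(294,180),lid2=(315,154),colbot=(214,160),tip=(223,205))).items():
    d=dict(np.load(n+"0.npz")); W=cloud(d)
    for k,(u,v) in pts.items(): print(n,k,at(W,u,v).round(3))
d=dict(np.load("side0.npz"))
W=cloud(d); t=W[340:360,150:220].reshape(-1,3); print(np.nanmean(t,0))
E
```

```text
side fixA [0.609 0.086 0.015]
side fixB [0.429 0.054 0.012]
side fixC [0.41  0.206 0.014]
side fixD [0.589 0.227 0.015]
side pA [0.564 0.098 0.033]
side pB [0.46  0.074 0.025]
side pC [0.44  0.16  0.015]
side pD [0.545 0.184 0.033]
side hole [0.533 0.131 0.015]
side ring [0.481 0.129 0.029]
side red [0.534 0.204 0.029]
side bush [ 0.423 -0.069  0.014]
side block [ 0.522 -0.063  0.039]
side tape [0.694 0.281 0.012]
side lid1 [ 0.595 -0.13   0.06 ]
side lid2 [ 0.608 -0.244  0.065]
side table [ 0.359  0.026 -0.002]
side column [0.656 0.034 0.265]
side colbot [0.655 0.044 0.191]
side tip [ 0.717  0.004 -0.   ]
side fixt [0.569 0.205 0.028]
side rackfront [ 0.617 -0.116  0.002]
side vise [ 0.451 -0.181  0.033]
scene hole [0.532 0.131 0.027]
scene ring [0.485 0.127 0.03 ]
scene bush [ 0.421 -0.071  0.014]
scene lid1 [ 0.598 -0.129  0.053]
scene lid2 [ 0.61  -0.246  0.059]
scene colbot [0.675 0.052 0.187]
scene tip [ 0.73  -0.013 -0.001]
[ 0.48153981  0.30338138 -0.02367847]
```

View pics/wrist0.png

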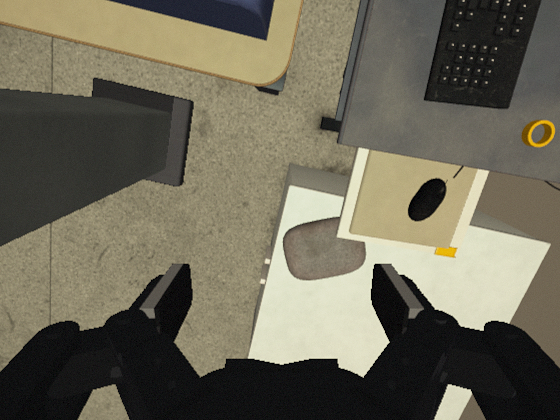

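```bash
python3 - <<'E'
from h import *
for n in("side","scene"):
    d=dict(np.load(n+"0.npz")); W=cloud(d).reshape(-1,3); W=W[~np.isnan(W[:,0])]
    for nm,lo,hi in (("col",(.55,-.15,.1),(.95,.3,1.2)),("collow",(.55,-.15,.1),(.95,.3,.2)),("vise",(.36,-.32,.012),(.53,-.1,.3)),("rackarea",(.53,-.34,.012),(.7,-.06,.3))):
        m=W[((W>lo)&(W<hi)).all(1)]
        if len(m): print(n,nm,len(m),np.percentile(m,[1,50,99],axis=0).round(3).tolist())
Rz=lambda y:[180,0,y]
print(inverse_kinematics([0.42,0.12,0.25],[180,0,190]))
move_pose([0.42,0.12,0.27],[180,0,190])
d=get_image("wrist"); cv2.imwrite("pics/w1.png",d["image"]); np.savez("w1.npz",**d)
move_pose([0.48,-0.17,0.29],[180,0,186])
d=get_image("wrist"); cv2.imwrite("pics/w2.png",d["image"]); np.savez("w2.npz",**d)
a=cv2.imread("pics/w1.png");b=cv2.imread("pics/w2.png")
s=sense();print(s["t"],s["ee_pos"],s["wrist_force"])
E
```

```text
side col 10046 [[0.573, -0.01, 0.108], [0.656, 0.051, 0.375], [0.87, 0.204, 0.565]]
side collow 1061 [[0.653, -0.05, 0.101], [0.682, 0.039, 0.173], [0.879, 0.102, 0.2]]
side vise 2187 [[0.423, -0.303, 0.014], [0.458, -0.192, 0.048], [0.501, -0.124, 0.06]]
side rackarea 2344 [[0.564, -0.291, 0.015], [0.609, -0.193, 0.048], [0.668, -0.111, 0.094]]
scene col 9261 [[0.596, -0.008, 0.111], [0.67, 0.05, 0.354], [0.867, 0.195, 0.526]]
scene collow 1098 [[0.653, -0.028, 0.102], [0.684, 0.039, 0.173], [0.879, 0.102, 0.2]]
scene vise 1627 [[0.424, -0.302, 0.014], [0.458, -0.186, 0.048], [0.502, -0.124, 0.06]]
scene rackarea 1730 [[0.563, -0.293, 0.016], [0.605, -0.164, 0.051], [0.668, -0.11, 0.094]]
[ 11.13895037   1.59861601 102.73792681   0.          75.66345718
 -88.86104963]
3.95 [ 0.4801367  -0.1688976   0.29003668] [-0.6007871   0.57828932 -0.29552308]
```

View pics/w1.png

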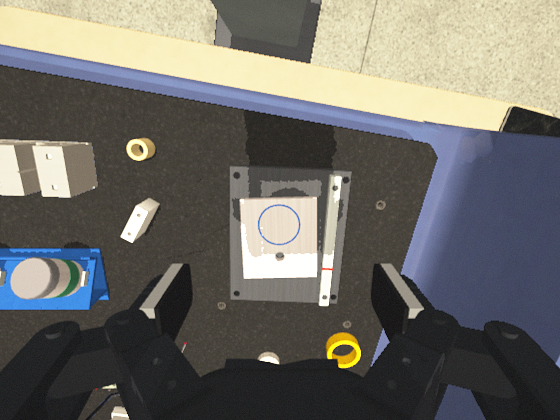

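View pics/w2.png

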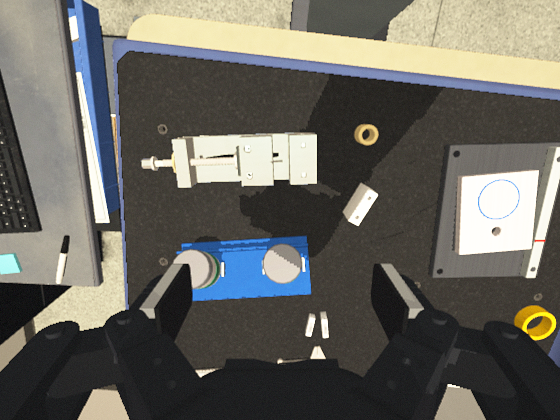

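The view w1 shows the fixture corners at about (231,168), (350,170), (335,304), (230,299), with the hole at (280,257), ring centre (279,225) and red mark (327,269). In w2 the rack is at about (180–311, 237–300) with the vise in front of it, and the tin lids are at (283,263) and (198,270). I'll take a closer shot of the fixture.

```bash
python3 - <<'E'
from h import *
move_pose([0.47,0.135,0.19],[180,0,189])
d=get_image("wrist"); cv2.imwrite("pics/w3.png",d["image"]); np.savez("w3.npz",**d)
c=d["image"][60:360,140:440]; cv2.imwrite("pics/w3c.png",cv2.resize(c,None,fx=2,fy=2,interpolation=cv2.INTER_CUBIC))
for n,pts in dict(w1=dict(hole=(280,257),red=(327,269),A=(231,168),B=(350,170),C=(335,304),D=(230,299))).items():
    d=dict(np.load(n+".npz")); W=cloud(d)
    for k,(u,v) in pts.items(): print(k,at(W,u,v).round(4), ray(d,u,v,.015).round(4), ray(d,u,v,.029).round(4))
E
```

```text
hole [0.5375 0.1377 0.015 ] [0.5378 0.1377 0.015 ] [0.5311 0.1366 0.029 ]
red [0.5373 0.2036 0.0288] [0.5448 0.2073 0.015 ] [0.5378 0.2038 0.029 ]
A [0.424  0.0534 0.0147] [0.4239 0.0534 0.015 ] [0.4212 0.0552 0.029 ]
B [0.4014 0.2089 0.0009] [0.3998 0.2058 0.015 ] [0.3979 0.2023 0.029 ]
C [6.093e-01 2.350e-01 3.000e-04] [0.5995 0.2316 0.015 ] [0.5906 0.2272 0.029 ]
D [6.274e-01 7.550e-02 5.000e-04] [0.6181 0.0764 0.015 ] [0.6086 0.0775 0.029 ]
```

View pics/w3c.png

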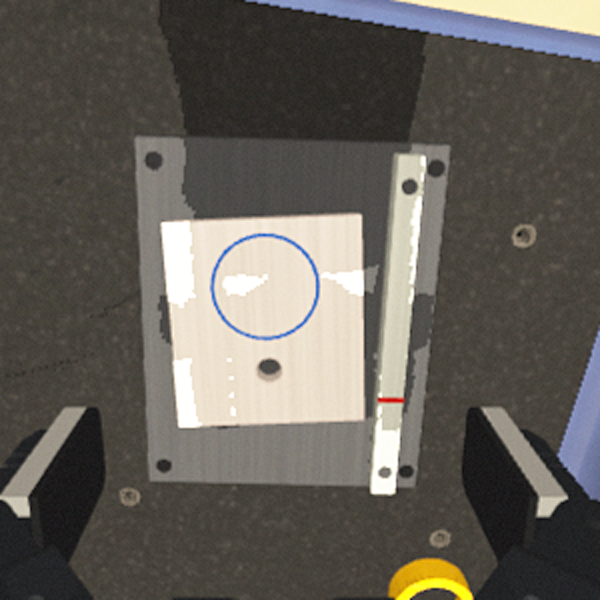

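In crop w3c (scale 2, offset 140,60): the fixture corners are (136,138), (450,146), (414,488), (150,482), and the plate corners are (161,222), (362,213), (365,419), (179,428). The hole is at (269,367), the ring at (265,287), the red mark at (378–404,401), and the fence's inner top edge runs (396,154)–(371,493).

```bash
cat >> h.py <<'E'
from scipy.optimize import least_squares
def fitpose(model,meas,p0):
    # planar pose (x,y,yaw) fit model xy -> world xy
    m=np.array(model,float); w=np.array(meas)[:,:2]
    def r(p): c,s=np.cos(p[2]),np.sin(p[2]); return (m@np.array([[c,s],[-s,c]])+p[:2]-w).ravel()
    o=least_squares(r,p0); return o.x, r(o.x).reshape(-1,2)
E
python3 - <<'E'
from h import *
d=dict(np.load("w3.npz")); W=cloud(d)
cr=lambda u,v:(u/2+140,v/2+60)
F=[(136,138),(450,146),(414,488),(150,482)]
m=[(-.1,-.08),(-.1,.08),(.1,.08),(.1,-.08)]
meas=[ray(d,*cr(*p),.015) for p in F]
m2=m+[(-.095,.0505),(.095,.0505),(.035,.0575)]; meas2=meas+[ray(d,*cr(*p),.029) for p in [(396,154),(371,493),(391,401)]]
p,r=fitpose(m2,meas2,[.5,.14,.15]); print("fix",p[:2].round(4),np.degrees(p[2]).round(2)); print((r*1000).round(1).tolist())
# plate: plane of top from cloud
P=W[110:272,222:322].reshape(-1,3)
full=W[115:265,225:318][::5,::5].reshape(-1,3); A=np.c_[full[:,:2],np.ones(len(full))]
ok=full[:,2]>.02
k=np.linalg.lstsq(A[ok],full[ok,2],rcond=None)[0]; print("plane",k, np.std(A[ok]@k-full[ok,2]))
def onplane(u,v):
    q=.028
    for _ in range(9): X=ray(d,u,v,q); q=k[0]*X[0]+k[1]*X[1]+k[2]
    return X
C=[onplane(*cr(*q)) for q in [(161,222),(362,213),(365,419),(179,428),(269,367),(265,287)]]
print(np.round(C,4).tolist())
q,r=fitpose([(-.055,-.05),(-.055,.05),(.055,.05),(.055,-.05),(.025,0),(-.02,0)],C,[.48,.13,.15]); print("plate",q[:2].round(4),np.degrees(q[2]).round(2),(r*1000).round(1).tolist())
c,s=np.cos(p[2]),np.sin(p[2]); Rm=np.array([[c,-s],[s,c]])
for X in C: print("fixframe",(Rm.T@(X[:2]-p[:2])).round(4),X[2].round(4))
np.save("fix.npy",p)
E
```

```text
fix [0.5103 0.1426] 7.56
[[-0.8, -2.0], [-1.1, 0.8], [0.4, 1.6], [0.8, -1.2], [0.2, 0.8], [1.1, 0.1], [-0.6, -0.1]]
plane [ 0.06896926  0.01514315 -0.0059668 ] 0.0009684346119700341
[[0.4603, 0.0707, 0.0268], [0.4401, 0.1691, 0.0269], [0.5481, 0.1911, 0.0347], [0.5692, 0.0928, 0.0347], [0.5271, 0.1356, 0.0324], [0.4849, 0.1271, 0.0294]]
plate [0.5041 0.1309] 11.66 [[0.1, 0.1], [0.1, -0.4], [-0.2, -0.2], [-1.1, 0.3], [1.5, 0.3], [-0.3, -0.2]]
fixframe [-0.0591 -0.0647] 0.0268
fixframe [-0.0661  0.0355] 0.0269
fixframe [0.0438 0.0431] 0.0347
fixframe [ 0.0518 -0.0572] 0.0347
fixframe [ 0.0158 -0.0091] 0.0324
fixframe [-0.0273 -0.0121] 0.0294
```

```bash
cat >> h.py <<'E'
try: FX=np.load("fix.npy")
except Exception: FX=None
YAW=np.degrees(FX[2]) if FX is not None else 0
def fw(x,y,z):
    c,s=np.cos(FX[2]),np.sin(FX[2]); return [FX[0]+c*x-s*y,FX[1]+s*x+c*y,z]
def ff(v):  # world vector -> fixture axes
    c,s=np.cos(FX[2]),np.sin(FX[2]); return np.array([c*v[0]+s*v[1],-s*v[0]+c*v[1],v[2]])
def push(a,b,z,axis,step=.0015,thr=8,speed=.03):
    """advance from a to b (fixture xy) in steps, stop when reaction along axis > thr"""
    a,b=np.array(a),np.array(b); n=int(np.ceil(np.linalg.norm(b-a)/step)); f0=ff(sense()["wrist_force"])
    log=[]
    for i in range(1,n+1):
        p=a+(b-a)*i/n; movel(fw(*p,z),max_speed=speed); f=ff(sense()["wrist_force"])-f0
        log.append((round(float(p[axis])*1000,1),f.round(1).tolist()))
        if abs(f[axis])>thr: break
    return p,log
E
python3 - <<'E'
from h import *
set_gripper(0)
move_pose(fw(-.007,-.090,.09),[180,0,YAW+180])
movel(fw(-.007,-.090,.020))
print(sense()["wrist_force"],sense()["t"])
movel(fw(-.007,-.080,.020),max_speed=.04)
p,l=push((-.007,-.080),(-.007,-.055),.020,1)
for x in l: print(x)
s=sense();print(s["t"],ff(s["wrist_force"]))
d=get_image("wrist"); np.savez("w4.npz",**d)
cv2.imwrite("pics/w4.png",d["image"])
E
```

```text
[-0.43785249  0.34142378  0.47623395] 7.2083
(-78.5, [-0.0, -0.5, 1.0])
(-77.1, [-0.3, -0.0, 1.4])
(-75.6, [-0.9, -0.4, 0.7])
(-74.1, [-0.1, -0.9, 0.9])
(-72.6, [-0.3, -2.1, -0.1])
(-71.2, [-1.1, -1.9, 0.2])
(-69.7, [-0.6, -1.4, 0.8])
(-68.2, [-0.2, -0.4, 0.5])
(-66.8, [-0.2, -1.6, 0.8])
(-65.3, [-2.1, -5.9, 1.0])
(-63.8, [-5.2, -12.8, 2.9])
10.3583 [ -4.86796995 -12.47636235   2.09966525]
```

View pics/w4.png

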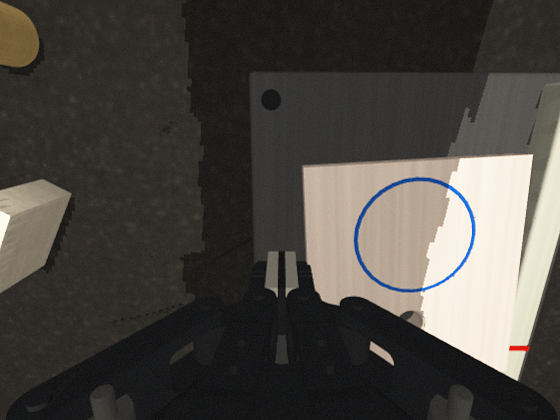

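Fingers hold the plate's left edge at (300,270). The plate's top edge is at y≈160 with corners (303,166) and (531,155), and the fence is at (545,85) with the red mark at (519,348).

```bash
python3 - <<'E'
from h import *
d=dict(np.load("w4.npz")); W=cloud(d)
Ri=lambda X:ff([X[0]-FX[0],X[1]-FX[1],X[2]])
for nm,u,v,z in [("c1",303,166,.027),("c2",531,155,.027),("ring",415,235,.029),("hole",411,319,.032),("red",519,348,.029),("fenceinner",541,105,.029),("basecorner",249,73,.015)]:
    print(nm,Ri(ray(d,u,v,z)).round(4),Ri(at(W,u,v)).round(4))
E
```

```text
c1 [-0.0606 -0.0557  0.027 ] [-0.0592 -0.0551  0.018 ]
c2 [-0.0655  0.0432  0.027 ] [-0.0654  0.0436  0.0262]
ring [-0.0289 -0.0033  0.029 ] [-0.029  -0.0034  0.0296]
hole [ 0.0146 -0.0009  0.032 ] [0.0219 0.0039 0.0221]
red [0.0345 0.0592 0.029 ] [0.0344 0.0588 0.0291]
fenceinner [-0.086   0.0409  0.029 ] [-0.0864  0.0504  0.0169]
basecorner [-0.0997 -0.0795  0.015 ] [-1.014e-01 -8.100e-02  1.000e-04]
```

```bash
python3 - <<'E'
from h import *
movel(fw(-.007,-.075,.020),max_speed=.05)
movel(fw(-.048,-.075,.020),max_speed=.08)
p,l=push((-.048,-.075),(-.048,-.059),.020,1,thr=10)
for x in l: print(x)
movel(fw(*(p-[0,.004]),.020)); 
d=get_image("wrist"); np.savez("w5.npz",**d)
cv2.imwrite("pics/w5.png",d["image"]); print(sense()["t"])
E
```

```text
(-73.5, [-0.7, 0.2, -0.1])
(-72.1, [-0.9, 0.9, -0.0])
(-70.6, [-0.4, 2.0, -0.7])
(-69.2, [-1.1, 0.8, -0.6])
(-67.7, [-1.1, 2.2, -0.6])
(-66.3, [-0.7, 0.5, -0.4])
(-64.8, [-2.6, -1.9, 0.4])
(-63.4, [-2.5, -1.9, 0.4])
(-61.9, [-2.7, -1.4, 0.5])
(-60.5, [-4.1, -7.4, 1.6])
(-59.0, [-4.8, -17.2, 0.8])
14.4917
```

View pics/w5.png

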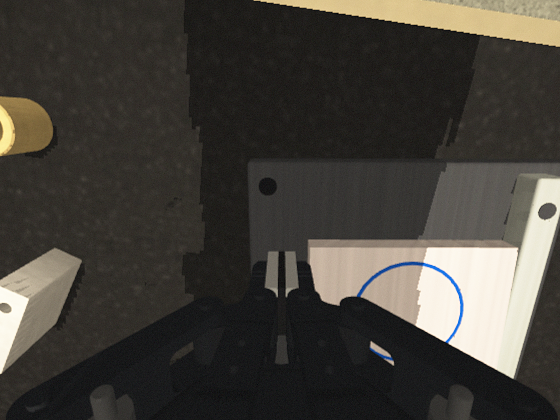

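The plate's edge (308,243)–(516,246) is now parallel to the base edge (y≈160) and against the fence at (516,250). Next I push it along +x.

```bash
python3 - <<'E'
from h import *
movel(fw(-.052,-.085,.06),max_speed=.2)
movel(fw(-.100,0.004,.06),max_speed=.25)
movel(fw(-.100,0.004,.020),max_speed=.12)
movel(fw(-.078,0.004,.020),max_speed=.06)
p,l=push((-.078,.004),(-.053,.004),.020,0,step=.0012,thr=7)
for x in l: print(x)
movel(fw(*(p-[.004,0]),.020))
s=sense();print(s["t"])
movel(fw(-.11,.004,.14),max_speed=.25)
d=get_image("wrist"); np.savez("w6.npz",**d)
W=cloud(d); P=W.reshape(-1,3); Q=np.c_[[ff([a[0]-FX[0],a[1]-FX[1],a[2]]) for a in P]]
m=(abs(Q[:,1])<.03)&(Q[:,0]>-.03)&(Q[:,0]<.06)&(Q[:,2]>.02)&(Q[:,2]<.05); Q=Q[m]; A=np.c_[Q[:,:2],np.ones(len(Q))]
print(len(Q),np.linalg.lstsq(A,Q[:,2],rcond=None)[0])
cv2.imwrite("pics/w6.png",d["image"])
E
```

```text
(-76.8, [-0.5, 0.3, 0.4])
(-75.6, [0.7, 0.5, 1.3])
(-74.4, [-0.5, 0.9, 0.5])
(-73.2, [0.2, 0.5, 0.6])
(-72.0, [-1.9, -0.4, 0.5])
(-70.9, [-1.7, -0.5, 0.2])
(-69.7, [-2.1, 0.6, -0.2])
(-68.5, [-0.8, 0.5, -0.3])
(-67.3, [-0.7, 0.5, 0.6])
(-66.1, [-2.2, 0.5, -0.5])
(-64.9, [-1.0, 0.3, 0.0])
(-63.7, [-1.2, 0.3, 0.8])
(-62.5, [-0.7, 0.4, 0.2])
(-61.3, [-0.1, 0.5, 0.2])
(-60.1, [-0.2, 0.6, 0.1])
(-59.0, [-0.3, -0.2, 0.6])
(-57.8, [-0.7, 0.5, 0.5])
(-56.6, [-1.1, 1.3, 0.1])
(-55.4, [-1.5, 0.9, -0.3])
(-54.2, [-9.1, 0.5, 4.0])
21.675
289 [0.00157047 0.00146698 0.0262804 ]
```

View pics/w6.png

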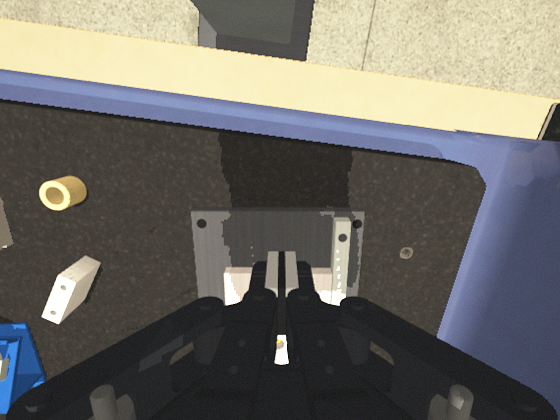

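The fit shows the plate flat (slope 0.0016, top z 0.026). The picture shows the brass dowel in the hole at (282,343), so it has dropped. Next are the tins, starting with a tilted look along their axes.

```bash
python3 - <<'E'
from h import *
d=dict(np.load("w2.npz")); W=cloud(d)
for n,u,v in (("lidL",283,263),("lidR",195,272)):
    P=W[v-10:v+11,u-10:u+11].reshape(-1,3); c=np.nanmean(P,0); U,S,V=np.linalg.svd(P-c); nrm=V[2]*np.sign(V[2][2]); print(n,c.round(4),nrm.round(3),np.degrees(np.arctan2(nrm[1],nrm[0])))
s0=sense()["t"]
phi=np.radians(5); ax=np.array([-.5*np.cos(phi),-.5*np.sin(phi),.866])
m=np.array([.602,-.188,.07])+ax*.15
print(m,inverse_kinematics(m,[180,30,185]))
set_gripper(.085)
move_pose([.45,.0,.3],[180,10,185])
d=get_image("wrist"); np.savez("w7.npz",**d); cv2.imwrite("pics/w7.png",d["image"])
move_pose(m,[180,30,185])
d=get_image("wrist"); np.savez("w8.npz",**d); cv2.imwrite("pics/w8.png",d["image"]); print(sense()["t"]-s0)
E
```

```text
Traceback (most recent call last):
numpy.linalg.LinAlgError: SVD did not converge
```

```bash
cat >> h.py <<'E'
def lid(W,u,v,r=10):
    P=W[v-r:v+r+1,u-r:u+r+1].reshape(-1,3); P=P[~np.isnan(P[:,0])]
    c=np.median(P,0); P=P[np.linalg.norm(P-c,axis=1)<.03]; c=P.mean(0); U,S,V=np.linalg.svd(P-c,full_matrices=False); n=V[2]*np.sign(V[2][2])
    return c,n,S[2]/np.sqrt(len(P))
E
python3 - <<'E'
from h import *
d=dict(np.load("w2.npz")); W=cloud(d)
for n,u,v in (("lidL",283,263),("lidR",195,272)):
    c,nr,e=lid(W,u,v); print(n,c.round(4),nr.round(3),e,np.degrees(np.arctan2(nr[1],nr[0])))
s0=sense()["t"]
phi=np.radians(5); ax=np.array([-.5*np.cos(phi),-.5*np.sin(phi),.866])
m=np.array([.602,-.188,.07])+ax*.15
print(m,inverse_kinematics(m,[180,30,185]))
set_gripper(.085)
move_pose([.45,.0,.3],[180,10,185])
d=get_image("wrist"); np.savez("w7.npz",**d); cv2.imwrite("pics/w7.png",d["image"])
move_pose(m,[180,30,185])
d=get_image("wrist"); np.savez("w8.npz",**d); cv2.imwrite("pics/w8.png",d["image"]); print(sense()["t"]-s0,s0)
E
```

```text
lidL [ 0.5827 -0.1566  0.0841] [-0.49  -0.087  0.868] 0.0007475773925132694 -169.91835756363173
lidR [ 0.6046 -0.262   0.0862] [-0.486 -0.081  0.87 ] 0.0008378355366157986 -170.5986412274558
[ 0.5272854  -0.19453668  0.1999    ] [ -31.47092909    8.92884174  106.39141557   25.94447497   42.79141604
 -142.27342766]
2.6667000000000023 22.4
```

View pics/w8.png

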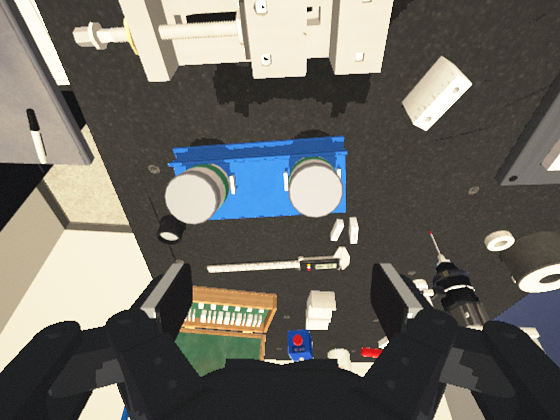

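In w8 the left-place tin's lid is a circle centred at about (315,188) with radius 27, and the right-place one is at (196,194) with radius 29. The rack lip is at about y=150.

```bash
python3 - <<'E'
from h import *
d=dict(np.load("w8.npz")); W=cloud(d); out=[]
for n,u,v in (("L",315,188),("R",196,194)):
    c,n_,e=lid(W,u,v,14)
    win=np.zeros(W.shape[:2],bool); win[v-45:v+46,u-45:u+46]=1
    # grey disc by image
    g=d["image"].astype(int); grey=(g.max(2)-g.min(2)<25)&(g.min(2)>110)
    m=win&grey&(np.abs((W-c)@n_)<.004)
    nl,lab,st,ce=cv2.connectedComponentsWithStats(m.astype(np.uint8)); k=lab[v,u]
    cn,_=cv2.findContours((lab==k).astype(np.uint8),cv2.RETR_EXTERNAL,cv2.CHAIN_APPROX_NONE)
    el=cv2.fitEllipse(max(cn,key=len)); uv=el[0]
    # ray-plane intersection
    f=f_of(d); r=d["pose"][:3,:3]@np.array([(uv[0]-d["cx"])/f,-(uv[1]-d["cy"])/f,-1]); o=d["pose"][:3,3]
    X=o+r*((c-o)@n_)/(r@n_); mid=X-.032*n_
    dia=np.mean(el[1])*np.linalg.norm(X-o)/f
    print(n,np.round(uv,1),np.round(el[1],1),"lid",X.round(4),"n",n_.round(3),"tilt",np.degrees(np.arccos(n_[2])).round(1),np.degrees(np.arctan2(-n_[1],-n_[0])).round(1),"mid",mid.round(4),"dia",dia.round(4)); out.append(X)
D=out[0]-out[1]; print(np.linalg.norm(D),np.degrees(np.arctan2(-D[0],D[1])))
# rack corners of back edge etc via ray; column slices
Ws=cloud(dict(np.load("side0.npz"))).reshape(-1,3)
for z in np.arange(.08,.6,.06):
    m=Ws[(Ws[:,2]>z)&(Ws[:,2]<z+.06)&(Ws[:,0]>.5)&(Ws[:,0]<.85)&(abs(Ws[:,1])<.28)]
    if len(m): print(z.round(2),np.percentile(m,[1,99],axis=0)[:,:2].round(3).tolist())
# plate check in w7
d=dict(np.load("w7.npz")); W=cloud(d); h=d["image"].astype(int)
blue=(h[:,:,0]-h[:,:,2]>60)&(np.abs(W[:,:,2]-.027)<.006); P=W[blue]; Q=np.array([ff([a[0]-FX[0],a[1]-FX[1],a[2]]) for a in P]); Q=Q[(abs(Q[:,0])<.09)&(abs(Q[:,1])<.08)]
print("ring",len(Q), (Q.min(0)+Q.max(0))/2 if len(Q) else 0,np.ptp(Q,axis=0) if len(Q) else 0)
E
```

```text
L [315.1 190.1] [50.8 52. ] lid [ 0.5813 -0.1582  0.0835] n [-0.498 -0.086  0.863] tilt 30.3 9.8 mid [ 0.5972 -0.1554  0.0559] dia 0.0469
R [190.8 198. ] [47.7 52.1] lid [ 0.6012 -0.2713  0.0838] n [-0.502 -0.08   0.861] tilt 30.5 9.0 mid [ 0.6173 -0.2688  0.0562] dia 0.0482
0.114871637458503 9.981656603140959
0.08 [[0.574, -0.277], [0.703, 0.041]]
0.14 [[0.652, -0.05], [0.732, 0.055]]
0.2 [[0.653, -0.049], [0.732, 0.054]]
0.26 [[0.654, -0.007], [0.732, 0.053]]
0.32 [[0.653, -0.008], [0.732, 0.053]]
0.38 [[0.653, -0.008], [0.731, 0.053]]
0.44 [[0.653, -0.009], [0.672, 0.053]]
0.5 [[0.572, 0.025], [0.764, 0.208]]
0.56 [[0.573, 0.093], [0.605, 0.126]]
ring 67 [-0.00950214 -0.00057584  0.02759057] [0.05385138 0.05390094 0.00361302]
```

```bash
cat >> h.py <<'E'
N=np.array([-.493,-.085,.866]); N/=np.linalg.norm(N)
TINS=dict(L=np.array([.5972,-.1554,.0559]),R=np.array([.6173,-.2688,.0562])); ORI=[180,-30,9.8]
def fz(n=4):
    a=[]
    for _ in range(n): dwell(.06); a.append(sense()["wrist_force"])
    return np.mean(a,0)
def trytin(k):
    m=TINS[k]; g=m-.009*N
    move_pose(g+.10*N,ORI); f0=fz()
    movel(g,max_speed=.12); f1=sense()["wrist_force"]; set_gripper(0.03); s=sense()
    print("grip",s["opening"],s["finger_force"],"contact df",(f1-f0).round(1),"held df",(s["wrist_force"]-f0).round(1))
    movel(g+.03*N,max_speed=.08); dwell(.15); f=fz()-f0
    print(k,"weight N",-f[2].round(2),f.round(2),"opening",sense()["opening"],"t",sense()["t"])
    return g,-f[2]
E
python3 - <<'E'
from h import *
print(inverse_kinematics(TINS["L"]-.009*N,ORI),inverse_kinematics(TINS["R"]-.009*N,ORI), inverse_kinematics(fw(-.01,0,.06),[180,0,100]))
g,w=trytin("L")
E
```

```text
[-24.14012707  29.22543568 103.04959259  37.65711171  27.19010913
  25.29889647] [-33.58887448  35.69711846  91.87572697  36.46145523  35.30743043
  19.60463128] [ 1.17313258e+01  2.55876528e+01  1.00901399e+02 -2.54444375e-14
  5.35109484e+01  1.73132576e+00]
grip 0.04887977776931255 60.10517849586904 contact df [ 0.5  0.3 -0.1] held df [-7.1  1.8  7.8]
L weight N 5.45 [-0.3  -0.08 -5.45] opening 0.0491139006479905 t 30.175
```

```bash
python3 - <<'E'
from h import *
p=sense()["ee_pos"]; movel(p+np.array([-.03,0,.07]),max_speed=.15)
move_pose([.46,0,.20],[180,0,60])
T=lambda z:fw(-.0098,.0,z); O=[180,0,100]
move_pose(T(.12),O); movel(T(.060),max_speed=.08); dwell(.2); f0=fz()
z=.060
while z>.044:
    z-=.001; movel(T(z),max_speed=.02); f=sense()["wrist_force"]-f0
    if f[2]>2.5: break
print("touch z",z,f.round(1),sense()["t"])
E
```

```text
touch z 0.04999999999999999 [-4.8  1.8 10.1] 36.1583
```

```bash
python3 - <<'E'
from h import *
set_gripper(.085); dwell(.2)
movel(fw(-.0098,0,.17),max_speed=.12)
move_pose([.42,.10,.27],[180,0,188]); dwell(.3)
d=get_image("wrist"); np.savez("w9.npz",**d); cv2.imwrite("pics/w9.png",d["image"]); W=cloud(d)
P=W.reshape(-1,3);P=P[~np.isnan(P[:,0])]; Q=np.array([ff([a[0]-FX[0],a[1]-FX[1],a[2]]) for a in P])
t=Q[(abs(Q[:,0])<.08)&(abs(Q[:,1])<.08)&(Q[:,2]>.085)&(Q[:,2]<.1)]
print("lid",len(t),(t.min(0)+t.max(0))/2,np.ptp(t,axis=0),t[:,2].mean()); c,s_=np.linalg.lstsq(np.c_[t[:,:2],np.ones(len(t))],t[:,2],rcond=None)[:2];print("slope",c)
pl=Q[(Q[:,0]>-.05)&(Q[:,0]<.07)&(abs(Q[:,1])<.048)&(Q[:,2]>.023)&(Q[:,2]<.035)]
print("plate",len(pl),np.linalg.lstsq(np.c_[pl[:,:2],np.ones(len(pl))],pl[:,2],rcond=None)[0])
# plate -x edge line
for y in (-.04,-.02,.0,.02,.04):
    q=Q[(abs(Q[:,1]-y)<.006)&(Q[:,2]>.023)&(Q[:,2]<.032)&(Q[:,0]>-.09)]; print(y,q[:,0].min().round(4),end=" ")
d2=get_image("side"); W2=cloud(d2)
print(); P=W2.reshape(-1,3);P=P[~np.isnan(P[:,0])]
r=P[(np.linalg.norm(P-TINS["R"],axis=1)<.045)]; d0=cloud(dict(np.load("side0.npz"))).reshape(-1,3); r0=d0[np.linalg.norm(d0-TINS["R"],axis=1)<.045]
print("R tin",len(r),len(r0),r.mean(0).round(4),r0.mean(0).round(4)); s=sense(); print(s["t"],s["wrist_force"])
E
```

```text
lid 1372 [-0.00993522  0.00075615  0.08902789] [0.04899634 0.0488043  0.00794099] 0.0906645003750093
slope [0.02141089 0.00173509 0.09090218]
plate 3256 [-0.00065926 -0.00064301  0.0270128 ]
-0.04 -0.0438 -0.02 -0.0436 0.0 -0.0433 0.02 -0.0434 0.04 -0.0432 
R tin 0 756 [nan nan nan] [ 0.6117 -0.2573  0.0631]
39.775 [-0.61807701  0.39293743 -0.24902059]<stdin>:17: RuntimeWarning: Mean of empty slice.
  ret = um.true_divide(
```

```bash
python3 - <<'E'
from h import *
move_pose([.38,-.12,.32],[180,0,186])
d=get_image("wrist"); W=cloud(d); P=W.reshape(-1,3);P=P[~np.isnan(P[:,0])]
X=np.array([.6012,-.2713,.0838]); q=P[np.linalg.norm(P-X,axis=1)<.022]; c=q.mean(0)
k=q[abs((q-X)@N)<.004]; print(len(q),len(k),k.mean(0) if len(k) else 0); print(sense()["t"])
print(close_job())
E
```

```text
0 0 0
40.7417
the job is handed in; nothing more can be done
None<stdin>:4: RuntimeWarning: Mean of empty slice.
  ret = um.true_divide(
```

I handed the job in at 40.7 s: the plate measured flat and square over the dowel, and the loaded tin (about 5.5 N) stands upright within about 1 mm of the ring centre. The empty tin was never touched, but both attempts to re-check it in the rack returned no depth points there, and my script handed in without waiting on that check, so its position (and the bystanders', which I did not re-measure) is unconfirmed.

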